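Pack the last jar lid into the round tin

ROBOT

A 6-joint arm with a two-finger parallel gripper is mounted at the origin on a cart in front of the work surface, level with it; the furniture and walls round the work are solid. World frame = base frame: x ahead of the robot, y to its left, z up, the work surface at z = 0. Lengths are in m, angles in rad, forces in N, time in s.
With the tool pointing down it reaches from about 0.4 to 0.825 m from the base axis. Payload 7 kg.
Tool frame: the origin (TCP) lies at the very end of the fingers, on their centre line; the grasp point (between the pads) lies 19 mm behind it (arm.grip_point_offset is the distance from the TCP to the grasp point, in m); z points along the fingers, y is the line along which they close (so a half turn about z gives the same grasp; the last joint's range is limited). The gripper opens to 88 mm and grips with 3 to 60 N. Pads are 19 mm wide; open, the fingers measure 130 mm over their backs; the gripper's body (78 mm by 193 mm) begins 47 mm behind the grasp point.
Start: joints at [1.479, 0.359, 0.012, 0, -1.224, -0.288], TCP at [0.25, 0.627, 0.198] pointing down, gripper open.
Joint ranges: [-3.07, 3.07], [-1.43, 2.12], [-1.02, 1.25], [-3.03, 1.67], [-3.05, -0], [-3.03, 3.03]. Speed limits (rad/s): [2.39, 2.39, 3.01, 3.14, 3.14, 3.14].

INTERFACE

Orientations are given as [roll, pitch, yaw] about the fixed x, y, z axes, in that order (R = Rz(yaw) Ry(pitch) Rx(roll)).
In Python, from station import arm, cams gives the robot as it stands.
- The arm moves only by the shell command python3 -m handwheel 'ROWS' [FORCE]. ROWS is JSON, a list that holds one entry, the list of rows, each a list of 7 numbers: the shift along the tool's x, y, z normalised to -1 to 1, where 1 is 0.08 m, then the turn, a rotation vector about the tool's x, y, z normalised to -1 to 1, where 1 is 0.5 rad, then the closure in counts, from 0 (fully open) to 255 (shut). In form: [[[x, y, z, wx, wy, wz, hand], ...]]. A call has 1 to 5 rows; each row is the pose to reach, as a shift and turn from the pose commanded when the call began, along the tool's axes at that moment; what a row does not reach only later rows make up. A row lasts 1/8 s, in which the tool goes at most 62.5 mm and 10.7 degrees, less where a joint would pass 70% of its speed; a pose out of reach is approached as far as the arm can. A call with a number of a shift or a turn outside -1 to 1 is refused whole. A call with a gripper value outside its range is refused whole. The fingers move at their own pace and stop on an object; FORCE is the grip in N (left out, the last holds). Time passes only in rows, so rows that repeat a pose let the fingers close. It gives the time, the measured TCP pose, the force, the opening and the grip force at its end, in the units of the state.
- arm.get_state(): the state, without advancing time (a new reading comes with each control period).
- cams.grab_frame(name): name is "scene" or "top" or "wrist"; returns the picture (480x640x3 uint8, blue, green, red); there is no depth.
- cams.camera_info(name): a dict with "camera_matrix" (3x3 intrinsics, pixels), "dist_coeffs" ([k1, k2, p1, p2, k3] as OpenCV has them; the pictures are not rectified), "R" (3x3) and "t" (3): a world point X has camera coordinates R X + t; the wrist camera has in their place "hand_eye" (4x4, takes a point from camera to tool coordinates, whose origin is the TCP and whose axes are the flange's). Camera axes: x right, y down, z forward; pixel columns grow to the right and rows downward; lengths in m; the calibration is good to about 2 mm. A picture is of the moment at which its call begins: read the wrist's pose just before it. camera_info takes no time and is no camera call.
- arm.job_done(): hands the job in; it is judged then, once.
The state is a dict: "t": time; "q": joint angles; "qd": joint speeds; "joint_efforts": joint torques, N m; "eef_pos": TCP position; "ee_rot": TCP orientation; "force": force on the tool from outside, world axes, zero at the start; "moment": the same for the moment, N m; "width": finger opening in m; "gripper_force": force on a finger pad.
Only numpy, scipy, OpenCV 4.12 (cv2) and the standard library are available. Lean on these libraries where they do the work, as an engineer would, in place of code of your own. Each camera call takes 0.05 s, during which the arm holds its last target. There are 200 camera calls.

TASK

Put the wooden jar lid that is lying on the worktop away in the round blue tin with the other six, so that all seven lie flat on the tin's floor in one layer, knobs up, one in the middle and six round it. One lid in the tin has strayed into the middle of the space left over, so room has to be made by moving lids closer together; lay the lids down rather than dropping them, and leave the other things on the worktop alone.

Things in the scene. Friction and masses are not known exactly. Their poses are not given: they have to be found in the camera images.
- tin_floor (a point): open round blue tin with a brass-coloured rim, fixed firmly to the worktop: inside 204 mm across, inner floor 4 mm and rim 24 mm above the worktop, wall 6 mm. Point: centre of the inner floor; z up. The lids in it are unfastened and slide when pushed.
- tin_mouth (a point): centre of the same tin's mouth, 20 mm above its inner floor. Seven lids fit in one layer: one in the middle, six round it with centres 66 to 69 mm from the axis. A lid flat in the tin has its disc top 20 mm and knob top 48 mm above the worktop; touching lids have their knobs 66 mm apart, centre to centre.
- lid_1_centre (a point): wooden jar lid, disc 66 mm across, 44 mm high, 50 to 100 g. Height 0 to 6 mm: white seal, 49 mm across at the foot, 55 above; 6 to 9.5 mm: chamfer; then 66 mm wide; disc top at 16 mm; upright knob, 22 to 24 mm across, from 16 to 44 mm: grip here. Point: on its axis, 22 mm above the underside; z up. Starts in the tin; which of lid_1 to lid_6 lies where varies.
- lid_2_centre (a point): wooden jar lid, disc 66 mm across, 44 mm high, 50 to 100 g. Height 0 to 6 mm: white seal, 49 mm across at the foot, 55 above; 6 to 9.5 mm: chamfer; then 66 mm wide; disc top at 16 mm; upright knob, 22 to 24 mm across, from 16 to 44 mm: grip here. Point: on its axis, 22 mm above the underside; z up. Starts in the tin; which of lid_1 to lid_6 lies where varies.
- lid_3_centre (a point): wooden jar lid, disc 66 mm across, 44 mm high, 50 to 100 g. Height 0 to 6 mm: white seal, 49 mm across at the foot, 55 above; 6 to 9.5 mm: chamfer; then 66 mm wide; disc top at 16 mm; upright knob, 22 to 24 mm across, from 16 to 44 mm: grip here. Point: on its axis, 22 mm above the underside; z up. Starts in the tin; which of lid_1 to lid_6 lies where varies.
- lid_4_centre (a point): wooden jar lid, disc 66 mm across, 44 mm high, 50 to 100 g. Height 0 to 6 mm: white seal, 49 mm across at the foot, 55 above; 6 to 9.5 mm: chamfer; then 66 mm wide; disc top at 16 mm; upright knob, 22 to 24 mm across, from 16 to 44 mm: grip here. Point: on its axis, 22 mm above the underside; z up. Starts in the tin; which of lid_1 to lid_6 lies where varies.
- lid_5_centre (a point): wooden jar lid, disc 66 mm across, 44 mm high, 50 to 100 g. Height 0 to 6 mm: white seal, 49 mm across at the foot, 55 above; 6 to 9.5 mm: chamfer; then 66 mm wide; disc top at 16 mm; upright knob, 22 to 24 mm across, from 16 to 44 mm: grip here. Point: on its axis, 22 mm above the underside; z up. Starts in the tin; which of lid_1 to lid_6 lies where varies.
- lid_6_centre (a point): wooden jar lid, disc 66 mm across, 44 mm high, 50 to 100 g. Height 0 to 6 mm: white seal, 49 mm across at the foot, 55 above; 6 to 9.5 mm: chamfer; then 66 mm wide; disc top at 16 mm; upright knob, 22 to 24 mm across, from 16 to 44 mm: grip here. Point: on its axis, 22 mm above the underside; z up. Starts in the tin; which of lid_1 to lid_6 lies where varies.
- lid_7_centre (a point): wooden jar lid, disc 66 mm across, 44 mm high, 50 to 100 g. Height 0 to 6 mm: white seal, 49 mm across at the foot, 55 above; 6 to 9.5 mm: chamfer; then 66 mm wide; disc top at 16 mm; upright knob, 22 to 24 mm across, from 16 to 44 mm: grip here. Point: on its axis, 22 mm above the underside; z up. Starts on the worktop.
- soup_tin_mid (a point): a green food tin, 75 mm across, 58 mm high, a bystander; its centre
- tape_roll_mid (a point): a roll of beige tape lying flat, 96 mm across, 25 mm high, a bystander; its centre
- salt_shaker_mid (a point): a small glass salt shaker, 44 mm across, 90 mm high, a bystander; its centre

How it is judged:
At the end, for the whole second after the job is handed in: All seven lids lie in the tin: each lid's centre within 75 mm of the tin's axis, its underside within 2.5 mm of the tin's floor, tilted less than 0.06 rad with the knob up, and at rest (under 0.02 m/s) (horizontal distance between each of lid_1_centre, lid_2_centre, lid_3_centre, lid_4_centre, lid_5_centre, lid_6_centre, lid_7_centre and tin_floor below 0.075 m and z of lid_1_centre in the frame of tin_floor between 0.0195 and 0.0245 m and angle between each of lid_1_centre, lid_2_centre, lid_3_centre, lid_4_centre, lid_5_centre, lid_6_centre, lid_7_centre's own z axis and vertical below 0.06 rad and linear speed of each of lid_1, lid_2, lid_3, lid_4, lid_5, lid_6, lid_7 below 0.02 m/s and z of lid_2_centre in the frame of tin_floor between 0.0195 and 0.0245 m and z of lid_3_centre in the frame of tin_floor between 0.0195 and 0.0245 m and z of lid_4_centre in the frame of tin_floor between 0.0195 and 0.0245 m and z of lid_5_centre in the frame of tin_floor between 0.0195 and 0.0245 m and z of lid_6_centre in the frame of tin_floor between 0.0195 and 0.0245 m and z of lid_7_centre in the frame of tin_floor between 0.0195 and 0.0245 m); the robot touches nothing.
It fails at once if the food tin is shifted by more than 30 mm or tipped (distance of soup_tin_mid from where it was at the start of the episode above 0.03 m or angle between soup_tin_mid's own z axis and vertical above 0.3 rad).
It fails at once if the tape roll is shifted by more than 30 mm or tipped (distance of tape_roll_mid from where it was at the start of the episode above 0.03 m or angle between tape_roll_mid's own z axis and vertical above 0.3 rad).
It fails at once if the salt shaker is shifted by more than 30 mm or tipped (distance of salt_shaker_mid from where it was at the start of the episode above 0.03 m or angle between salt_shaker_mid's own z axis and vertical above 0.3 rad).
It fails at once if a lid is dropped: falling free, touched by nothing, with its underside more than 45 mm above the worktop ((height (world z) of lid_1_centre above 0.067 m and contact force between lid_1 and anything else below 0.02 N and contact force between lid_1 and the fingers below 0.02 N) or (height (world z) of lid_2_centre above 0.067 m and contact force between lid_2 and anything else below 0.02 N and contact force between lid_2 and the fingers below 0.02 N) or (height (world z) of lid_3_centre above 0.067 m and contact force between lid_3 and anything else below 0.02 N and contact force between lid_3 and the fingers below 0.02 N) or (height (world z) of lid_4_centre above 0.067 m and contact force between lid_4 and anything else below 0.02 N and contact force between lid_4 and the fingers below 0.02 N) or (height (world z) of lid_5_centre above 0.067 m and contact force between lid_5 and anything else below 0.02 N and contact force between lid_5 and the fingers below 0.02 N) or (height (world z) of lid_6_centre above 0.067 m and contact force between lid_6 and anything else below 0.02 N and contact force between lid_6 and the fingers below 0.02 N) or (height (world z) of lid_7_centre above 0.067 m and contact force between lid_7 and anything else below 0.02 N and contact force between lid_7 and the fingers below 0.02 N)).
It also fails if it takes over 45 s, if anything falls off the work surface, if the arm or the gripper's body presses on something with over 40 N, if the wrist force passes 120 N, or if a joint passes its speed limit or range.

## Working session

There is one attempt and no reset: what is moved stays moved. The work goes in short steps, Python scripts to look and compute and a shell command to move; the robot and the scene stay as the last step left them, time stands still between calls to the robot, and variables do not carry over. Pictures are saved under pics/ and viewed, at most 10 in all, crops included, and the job is handed in when it is done.

```bash
mkdir -p pics
cat > h.py <<'E'
import numpy as np,cv2
from station import arm,cams
from scipy.spatial.transform import Rotation as Ro
def ray(name,uv,z,st=None):
    i=cams.camera_info(name);K=np.array(i["camera_matrix"]);d=np.array(i["dist_coeffs"])
    p=cv2.undistortPoints(np.array(uv,float).reshape(-1,1,2),K,d).reshape(-1,2)
    p=np.c_[p,np.ones(len(p))]
    if name=="wrist":
        H=np.array(i["hand_eye"]);R=Ro.from_euler('xyz',st["ee_rot"]).as_matrix()
        D=p@H[:3,:3].T@R.T;o=R@H[:3,3]+np.array(st["eef_pos"])
    else:
        R=np.array(i["R"]);D=p@R;o=-R.T@np.array(i["t"])
    return o+D*((z-o[2])/D[:,2])[:,None]
E
python3 - <<'E'
from h import *
s=arm.get_state();print(s)
for n in("top","scene"):
    cv2.imwrite(f"pics/{n}0.png",cams.grab_frame(n))
    i=cams.camera_info(n);print(n,-np.array(i["R"]).T@np.array(i["t"]),np.array(i["R"])[2],i["camera_matrix"])
print(cams.camera_info("wrist"))
E
```

```text
{'t': 0.0, 'q': array([ 1.47912130e+00,  3.59416449e-01,  1.10663381e-02, -3.46329778e-04,
       -1.22408529e+00, -2.88079088e-01]), 'qd': array([ 0.00065679, -0.00099088,  0.00128751,  0.00101908,  0.00083706,
        0.0002304 ]), 'joint_efforts': array([-8.58264157e-04, -5.82719421e+01,  2.93044227e+01,  6.99798077e+00,
        6.82516897e-03, -1.62788510e-04]), 'eef_pos': array([0.25006283, 0.62640359, 0.19720754]), 'ee_rot': array([ 3.13992862e+00, -1.53571174e-04, -3.79871936e-01]), 'force': array([-0.96552407,  0.49305624, -0.36928811]), 'moment': array([-0.03622363,  0.00601229, -0.01295798]), 'gripper_force': 0.0, 'width': 0.08769508260722209}
top [ 0.49011007 -0.07552631  1.13553173] [ 0.1054003  -0.01051969 -0.99437423] [[567.46354724   0.         312.90588449]
 [  0.         567.46354724 244.92907047]
 [  0.           0.           1.        ]]
scene [0.15089318 0.26617894 0.69346192] [ 0.5540944  -0.41449038 -0.72192598] [[461.26683851   0.         323.34234429]
 [  0.         461.26683851 241.61472306]
 [  0.           0.           1.        ]]
{'camera_matrix': array([[421.85506944,   0.        , 320.50786847],
       [  0.        , 421.85506944, 236.11780322],
       [  0.        ,   0.        ,   1.        ]]), 'dist_coeffs': array([-0.0258675,  0.       ,  0.       ,  0.       ,  0.       ]), 'hand_eye': array([[ 5.38397840e-04, -9.63218867e-01, -2.68717556e-01,
         7.17195790e-02],
       [ 9.99999817e-01,  4.44365291e-04,  4.10753620e-04,
         6.24786311e-04],
       [-2.76236881e-04, -2.68717728e-01,  9.63218930e-01,
        -1.86011821e-01],
       [ 0.00000000e+00,  0.00000000e+00,  0.00000000e+00,
         1.00000000e+00]])}
```

View pics/top0.png

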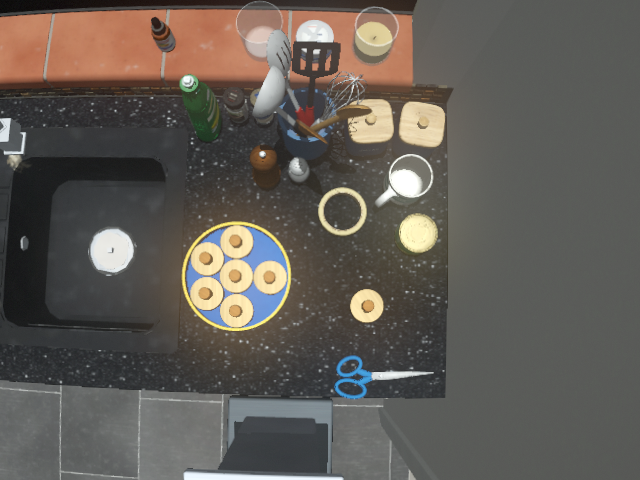

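View pics/scene0.png

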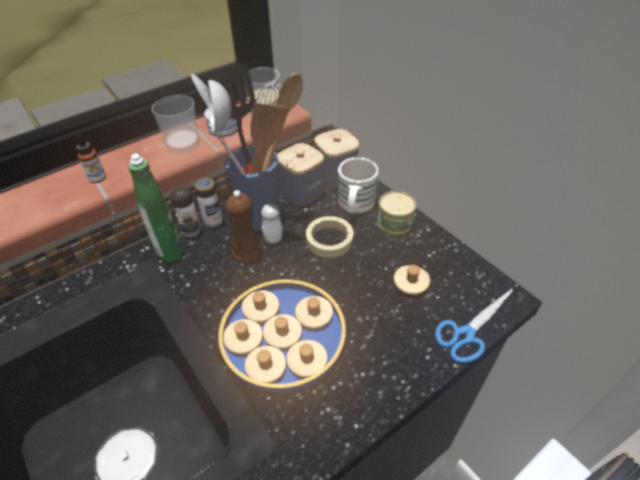

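The top view shows the tin at about (237,276). Five lids sit packed: the middle one at (235,276), the others at (236,241), (207,258), (206,293) and (236,311). The stray is at (270,277), taking up the space of two lids. The loose lid is at (367,306), and the scissors and tape roll lie nearby. Next I measure the knobs and the rim.

```bash
cat >> h.py <<'E'
def knobs(im,lo=(0,60,60),hi=(16,255,215)):
    h=cv2.cvtColor(cv2.GaussianBlur(im,(3,3),0),cv2.COLOR_BGR2HSV)
    return h
E
python3 - <<'E'
from h import *
im=cv2.imread("pics/top0.png");h=cv2.cvtColor(im,cv2.COLOR_BGR2HSV)
print([h[y,x].tolist() for x,y in((236,241),(270,277),(368,307),(270,266),(250,258),(289,266))])
# rim: brass ring
g=cv2.inRange(h,(18,120,120),(32,255,255));g[:,:170]=0;g[:,305:]=0;g[:210]=0;g[345:]=0
b=cv2.inRange(h,(100,100,60),(125,255,255));b[:,:170]=0;b[:,305:]=0;b[:210]=0;b[345:]=0
for m,z in((g,.024),(b,.024)):
    ys,xs=np.nonzero(m);hull=cv2.convexHull(np.c_[xs,ys].astype(np.float32))
    P=ray("top",hull,z);(c,r)=cv2.minEnclosingCircle(P[:,:2].astype(np.float32));print("rim",c,r,len(xs))
for n,reg in(("top",(180,395,220,335)),("scene",(215,440,255,390))):
    im=cv2.imread(f"pics/{n}0.png");h=cv2.cvtColor(im,cv2.COLOR_BGR2HSV)
    x0,x1,y0,y1=reg;w=cv2.inRange(h,(8,50,150),(25,150,255));k=cv2.inRange(h,(3,130,60),(17,255,215))
    for nm,m,a0,a1,z in(("disc",w,300,1600,.02),("knob",k,30,400,.045)):
        m2=np.zeros_like(m);m2[y0:y1,x0:x1]=m[y0:y1,x0:x1]
        c,_=cv2.findContours(m2,cv2.RETR_EXTERNAL,cv2.CHAIN_APPROX_NONE)
        for q in c:
            a=cv2.contourArea(q)
            if a<a0:continue
            P=ray(n,q,z)[:,:2].astype(np.float32);cc,r=cv2.minEnclosingCircle(P)
            print(n,nm,a,np.round(cc,4),round(r,4))
E
```

```text
[[17, 133, 221], [17, 130, 222], [17, 141, 212], [21, 76, 253], [109, 113, 216], [26, 136, 230]]
rim (0.543393075466156, 0.06283282488584518) 0.10859405994415283 1016
rim (0.5429354906082153, 0.06179764121770859) 0.10003536194562912 2354
top disc 826.5 [0.4755 0.0598] 0.033
top disc 833.0 [ 0.492  -0.1956] 0.0329
top disc 4395.5 [0.5437 0.0691] 0.1054
top knob 84.5 [ 0.4911 -0.1951] 0.0114
top knob 84.0 [0.507  0.1192] 0.0109
top knob 77.5 [0.5752 0.1212] 0.0112
top knob 76.5 [0.6112 0.0641] 0.0106
scene disc 10845.5 [0.5475 0.0612] 0.1102
scene disc 779.5 [ 0.4899 -0.1933] 0.0351
```

```bash
python3 -m handwheel '[[[0.45,0.42,0,0,0,0,0],[0.9,0.845,0,0,0,0,0]]]' 
python3 -m handwheel '[[[0.45,0.42,0,0,0,0,0],[0.9,0.845,0,0,0,0,0]]]' |tail -c 300
python3 -m handwheel '[[[0.45,0.42,0,0,0,0,0],[0.9,0.845,0,0,0,0,0]]]' |tail -c 300
python3 -m handwheel '[[[0.45,0.42,0,0,0,0,0],[0.9,0.845,0,0,0,0,0]]]' |tail -c 300
python3 -m handwheel '[[[0.45,0.42,0,0,0,0,0],[0.9,0.845,0,0,0,0,0]]]' |tail -c 300
python3 -m handwheel '[[[0.45,0.42,0,0,0,0,0],[0.9,0.845,0,0,0,0,0]]]' |tail -c 300
```

```text
t: 0.35
eef_pos: [0.2921, 0.5362, 0.1972]
ee_rot: [3.14, -0.0, -0.379]
force: [-0.1, -1.2, -0.0]
width: 0.0875
gripper_force: 0.0
t: 0.6
eef_pos: [0.3342, 0.4462, 0.1978]
ee_rot: [3.141, 0.0, -0.38]
force: [1.1, -0.1, -0.5]
width: 0.0881
gripper_force: 0.0
t: 0.85
eef_pos: [0.376, 0.3568, 0.198]
ee_rot: [3.141, 0.0, -0.38]
force: [0.7, -0.3, 0.1]
width: 0.0877
gripper_force: 0.0
t: 1.1
eef_pos: [0.4177, 0.2674, 0.1981]
ee_rot: [3.141, 0.0, -0.38]
force: [1.8, 1.3, 0.1]
width: 0.0875
gripper_force: 0.0
t: 1.35
eef_pos: [0.4595, 0.1779, 0.1981]
ee_rot: [3.142, 0.0, -0.38]
force: [0.8, 0.6, -0.2]
width: 0.0877
gripper_force: 0.0
t: 1.6
eef_pos: [0.5014, 0.0885, 0.1981]
ee_rot: [3.142, 0.0, -0.38]
force: [0.5, 0.9, 0.4]
width: 0.0873
gripper_force: 0.0
```

```bash
python3 -m handwheel '[[[0.45,0.42,0,0,0,0,139],[0.9,0.845,0,0,0,0,139]]]' |tail -c 300
python3 -m handwheel '[[[0,0,0,0,0,0.35,139],[0,0,0,0,0,0.7,139],[0,0,0,0,0,0.8,139]]]' |grep rot
python3 -m handwheel '[[[0,0,0,0,0,0.35,139],[0,0,0,0,0,0.7,139],[0,0,0,0,0,0.8,139]]]' |grep rot
python3 -m handwheel '[[[0,0,0,0,0,0.35,139],[0,0,0,0,0,0.7,139],[0,0,0,0,0,0.78,139],[0,0,0,0,0,0.78,139]]]'
python3 - <<'E'
from h import *
s=arm.get_state();im=cams.grab_frame("wrist");cv2.imwrite("pics/w1.png",im);np.save("w1.npy",np.r_[s["eef_pos"],s["ee_rot"]])
E
```

```text
t: 1.85
eef_pos: [0.5432, -0.001, 0.198]
ee_rot: [3.142, 0.0, -0.38]
force: [0.9, 0.7, 0.3]
width: 0.0727
gripper_force: 0.0
ee_rot: [3.141, 0.001, -0.784]
ee_rot: [3.141, 0.0, -1.183]
t: 3.1
eef_pos: [0.5426, 0.0005, 0.1979]
ee_rot: [3.141, -0.0, -1.569]
force: [-0.4, -0.2, 0.4]
width: 0.04
gripper_force: 0.0
```

View pics/w1.png

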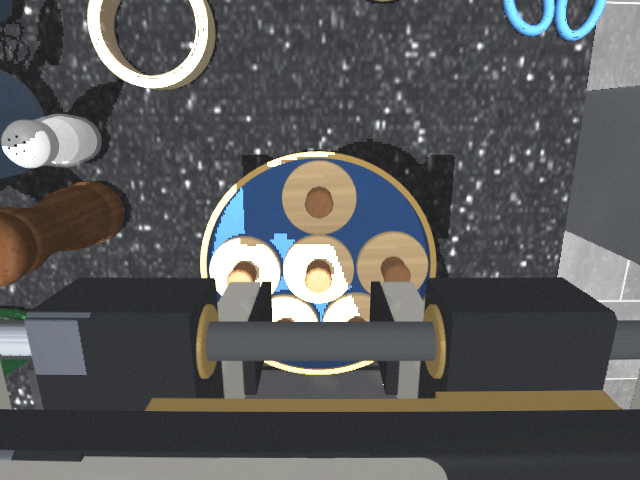

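The wrist view shows the stray's disc at about (319,197), with its knob at about (319,204). The middle lid is at (318,270), its neighbours at (245,270) and (393,265), and the rim's near edge is at (320,152).

Run:
```python
from h import *
v=np.load("w1.npy");s={"eef_pos":v[:3],"ee_rot":v[3:]}
im=cv2.imread("pics/w1.png");h=cv2.cvtColor(im,cv2.COLOR_BGR2HSV)
w=cv2.inRange(h,(5,50,60),(25,255,255));k=cv2.inRange(h,(3,130,40),(15,255,150))
def f(m,box,z,n,cam="wrist"):
    x0,x1,y0,y1=box;q=np.zeros_like(m);q[y0:y1,x0:x1]=m[y0:y1,x0:x1]
    c=max(cv2.findContours(q,cv2.RETR_EXTERNAL,cv2.CHAIN_APPROX_NONE)[0],key=cv2.contourArea)
    P=ray(cam,c,z,s)[:,:2].astype(np.float32);cc,r=cv2.minEnclosingCircle(P);x=cv2.boundingRect(c)
    print(n,x,np.round(cc,4),round(r,4))
f(w,(278,360,160,234),.02,"stray disc");f(k,(300,340,185,222),.046,"stray knob")
print("px knobs",ray("wrist",[(319,205),(318,279),(243,280),(397,273)],.048,s)[:,:2].round(4))
b=cv2.inRange(h,(95,80,40),(125,255,255));b[:150]=0;b[:,:205]=0;b[:,434:]=0;b[290:]=0
ys,xs=np.nonzero(b);hull=cv2.convexHull(np.c_[xs,ys].astype(np.float32))
P=ray("wrist",hull,.024,s)[:,:2]
A=np.c_[2*P,np.ones(len(P))]; sol=np.linalg.lstsq(A,(P**2).sum(1),rcond=None)[0];print("rim fit",sol[:2],np.sqrt(sol[2]+sol[0]**2+sol[1]**2))
# top camera: knobs by hue/sat
im=cv2.imread("pics/top0.png");h=cv2.cvtColor(im,cv2.COLOR_BGR2HSV);k=cv2.inRange(h,(3,110,60),(18,255,235))
for c in((236,241),(207,258),(206,293),(236,311),(235,276),(270,277),(367,306)):
    f(k,(c[0]-11,c[0]+11,c[1]-11,c[1]+11),.044,"top",cam="top")
```

```text
stray disc (282, 161, 74, 73) [ 0.5433 -0.0054] 0.0329
stray knob (314, 210, 1, 1) [ 5.47e-01 -2.00e-04] 0.0001
px knobs [[ 0.5429 -0.0048]
 [ 0.5437  0.0593]
 [ 0.6076  0.0603]
 [ 0.4767  0.0537]]
rim fit [0.54313394 0.0550724 ] 0.09674917788720543
top (229, 235, 13, 12) [0.6107 0.0636] 0.0124
top (199, 252, 14, 13) [0.5751 0.1199] 0.0133
top (199, 287, 14, 13) [0.5081 0.1179] 0.0132
top (229, 305, 13, 12) [0.4754 0.0589] 0.0119
top (229, 270, 12, 12) [0.5425 0.0625] 0.0118
top (264, 271, 11, 12) [ 0.5423 -0.0039] 0.0114
top (362, 300, 12, 12) [ 0.4916 -0.195 ] 0.0118
```

```bash
python3 -m handwheel '[[[0.06,0,0.5,0,0,0,139],[0.06,0,1,0,0,0,139]]]' |grep eef
python3 -m handwheel '[[[0,0,0.4,0,0,0,139],[0,0,0.8,0,0,0,139],[0,0,1,0,0,0,139]]]' |egrep 'eef|force'
python3 -m handwheel '[[[0,0,0.12,0,0,0,139],[0,0,0.12,0,0,0,139],[0,0,0.12,0,0,0,255],[0,0,0.12,0,0,0,255],[0,0,0.12,0,0,0,255]]]' 15
python3 -m handwheel '[[[0,0,0,0,0,0,255],[0,0,0,0,0,0,255]]]'
```

```text
eef_pos: [0.5431, -0.0043, 0.1176]
eef_pos: [0.542, -0.0046, 0.0365]
force: [-0.1, 0.1, 0.9]
gripper_force: 0.0
t: 4.4
eef_pos: [0.5432, -0.0042, 0.0291]
ee_rot: [-3.141, 0.0, -1.57]
force: [-0.3, 0.5, 0.3]
width: 0.0154
gripper_force: 0.0
t: 4.65
eef_pos: [0.5429, -0.0042, 0.0286]
ee_rot: [-3.142, 0.0, -1.57]
force: [0.2, 0.1, 0.7]
width: 0.0008
gripper_force: 0.0
```

Run:
```python
from h import *
a=cams.grab_frame("wrist");b=cams.grab_frame("scene")
c=np.hstack([cv2.resize(a,(400,300)),b[200:425,180:480][:, :]if 0 else cv2.resize(b[230:410,190:430],(400,300))]);cv2.imwrite("pics/c2.png",c)
```

```text
(no output)
```

View pics/c2.png

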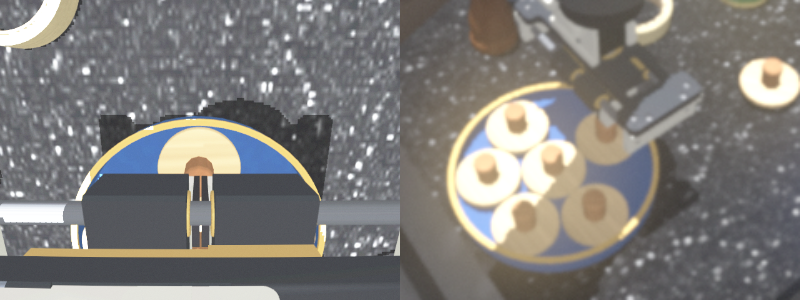

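The wrist view shows the stray's knob on the -y side of the closed fingers, so the grasp missed or the knob was squeezed out. I'll measure where the lid is now.

Run:
```python
from h import *
s=arm.get_state();im=cams.grab_frame("wrist");cv2.imwrite("pics/w3.png",im);print(s["eef_pos"],s["width"])
h=cv2.cvtColor(im,cv2.COLOR_BGR2HSV)
col=im[:,320];
w=cv2.inRange(h,(5,40,60),(25,140,255))
ys=np.nonzero(w[:300,320])[0];print(ys.min(),ys[:80])
P=[]
q=np.zeros_like(w);q[192:285,235:400]=w[192:285,235:400]
c=max(cv2.findContours(q,cv2.RETR_EXTERNAL,cv2.CHAIN_APPROX_NONE)[0],key=cv2.contourArea)
print(cv2.boundingRect(c));
c=c[c[:,0,1]<270]
P=ray("wrist",c,.02,s)[:,:2];cc,r=cv2.minEnclosingCircle(P.astype(np.float32));print(cc,r)
print(ray("wrist",[(320,250)],.048,s))
```

```text
[ 0.54289804 -0.00424832  0.02857062] 0.0007189700216816413
190 [190 191 192 193 194 195 196 197 198 199 200 204 205 206 207 208 209 210
 211 212 213 214 215 216 217 218 219 220 221 222 223 224 225 226 227 228
 229 230 231 232 233 234 235 236 237 238 239 240 241 242 243 244 245 246
 247 248 249 250 251 252 253 254 255 256 257 258 259 260 261 262 263 264
 265 266 267 268 269 270 271 272]
(252, 204, 133, 81)
(0.5432174801826477, -0.007276988588273525) 0.03245983272790909
[[ 0.54221384 -0.02458615  0.048     ]]
```

Run:
```python
import cv2
im=cv2.imread("pics/w3.png");cv2.imwrite("pics/c3.png",cv2.resize(im[180:420,200:440],(600,600)))
```

```text
(no output)
```

View pics/c3.png

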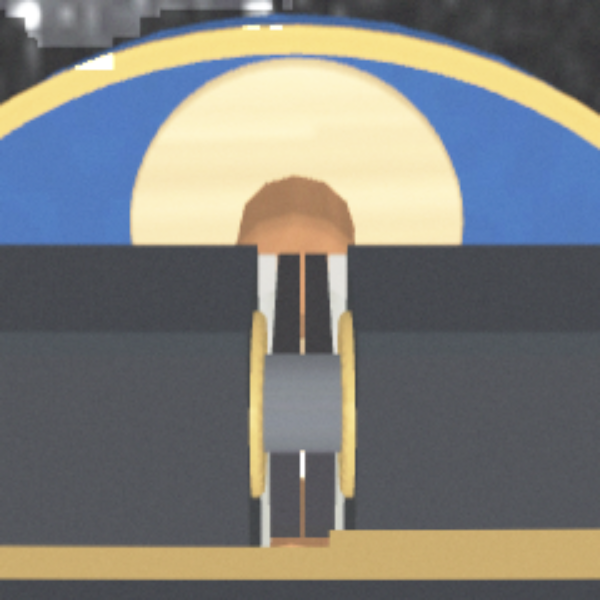

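The knob's top is visible in front of the tips. From their apparent separation (102 px for 40 mm), the tips are about 30 mm shallower than the stated TCP, so the fingers closed above the knob. I'll reopen and go down in small steps, watching the force.

```bash
python3 -c "
from station import arm;print(arm.grip_point_offset)"
python3 -m handwheel '[[[0,0,0,0,0,0,139],[0,0,0,0,0,0,139],[0,0,0,0,0,0,139],[0,0,0.06,0,0,0,139],[0,0,0.06,0,0,0,139]]]' |egrep 'eef|force|wid'
python3 -m handwheel '[[[0,0,0.03,0,0,0,139],[0,0,0.05,0,0,0,139],[0,0,0.05,0,0,0,139]]]' |egrep 'eef|force|wid'
python3 - <<'E'
from h import *
s=arm.get_state();im=cams.grab_frame("wrist");print(s["eef_pos"]);b=cams.grab_frame("scene")
c=np.hstack([cv2.resize(im[160:400,160:480],(400,300)),cv2.resize(b[230:410,230:470],(400,300))]);cv2.imwrite("pics/c4.png",c)
E
```

```text
0.0188
eef_pos: [0.5425, -0.0044, 0.0232]
force: [-0.2, -0.5, -0.8]
width: 0.039
gripper_force: 0.0
eef_pos: [0.5428, -0.0043, 0.0196]
force: [-0.3, 0.0, -0.0]
width: 0.0397
gripper_force: 0.0
[ 0.54276629 -0.00430748  0.01958138]
```

View pics/c4.png

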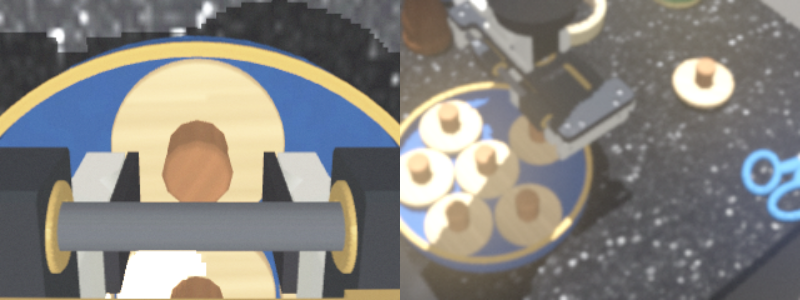

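Now the knob lies centred between the open fingers. At a stated TCP height of 0.0196 there is still no contact, which confirms the tips are higher than reported.

```bash
python3 -m handwheel '[[[0,0,0.06,0,0,0,139],[0,0,0.12,0,0,0,139],[0,0,0.12,0,0,0,139]]]' |egrep 'eef|force|wid'
python3 -m handwheel '[[[0,0,0.04,0,0,0,139],[0,0,0.08,0,0,0,139],[0,0,0.08,0,0,0,139]]]' |egrep 'eef|force|wid'
python3 -m handwheel '[[[0,0,0.02,0,0,0,139],[0,0,0.04,0,0,0,139],[0,0,0.04,0,0,0,139]]]' |egrep 'eef|force|wid'
python3 -m handwheel '[[[0,0,0,0,0,0,255],[0,0,0,0,0,0,255],[0,0,0,0,0,0,255],[0,0,0,0,0,0,255]]]' 15|egrep 'eef|force|wid'
```

```text
eef_pos: [0.5425, -0.0044, 0.0096]
force: [-0.3, -0.3, -0.1]
width: 0.0402
gripper_force: 0.0
eef_pos: [0.5427, -0.0043, 0.0035]
force: [-0.8, -0.1, -0.1]
width: 0.0397
gripper_force: 0.0
eef_pos: [0.5428, -0.0043, 0.0004]
force: [0.5, 0.7, 0.5]
width: 0.04
gripper_force: 0.0
eef_pos: [0.5431, -0.0042, 0.0006]
force: [1.0, 0.4, 0.2]
width: 0.0224
gripper_force: 15.0
```

Gripped, with the knob measuring 22.4 mm. Next I slide it along the wall towards the +x neighbour.

```bash
python3 -m handwheel '[[[0,-0.11,-0.01,0,0,0,255],[-0.02,-0.22,-0.01,0,0,0,255],[-0.055,-0.34,-0.01,0,0,0,255],[-0.11,-0.455,-0.01,0,0,0,255],[-0.11,-0.455,-0.01,0,0,0,255]]]' 25|egrep 'eef|force|wid'
python3 -m handwheel '[[[0,0,0,0,0,0,255]]]'|egrep 'eef|force|wid'
```

```text
eef_pos: [0.5801, 0.005, 0.0011]
force: [-0.7, 0.2, -0.4]
width: 0.0222
gripper_force: 25.0
eef_pos: [0.5789, 0.0046, 0.0011]
force: [-1.3, 0.2, -0.4]
width: 0.0223
gripper_force: 25.0
```

```bash
python3 -m handwheel '[[[-0.013,-0.021,0,0,0,0,255],[-0.013,-0.021,0,0,0,0,255]]]'|egrep 'eef|force|wid'
python3 -m handwheel '[[[-0.007,-0.01,0,0,0,0,255],[-0.007,-0.01,0,0,0,0,255]]]'|egrep 'eef|force|wid'
```

```text
eef_pos: [0.581, 0.0056, 0.0015]
force: [-0.2, 0.8, -1.1]
width: 0.0222
gripper_force: 25.0
eef_pos: [0.5818, 0.0062, 0.0014]
force: [-0.2, 0.5, -0.6]
width: 0.0221
gripper_force: 25.0
```

```bash
python3 -m handwheel '[[[0,0,0,0,0,0,139],[0,0,0,0,0,0,139],[0,0,0,0,0,0,139],[0,0,-0.5,0,0,0,139],[0,0,-1,0,0,0,139]]]'|egrep 'eef|force|wid'
python3 -m handwheel '[[[0.3,0.1,-0.3,0,0,0,139],[0.84,0.377,-0.5,0,0,0,139]]]'|egrep 'eef'
python3 -m handwheel '[[[0.42,0.19,0,0,0,0,139],[0.84,0.377,0,0,0,0,139]]]'|egrep 'eef'
python3 -m handwheel '[[[0.42,0.19,0,0,0,0,139],[0.835,0.377,0,0,0,0,139],[0.835,0.377,0,0,0,0,139]]]'|egrep 'eef'
python3 - <<'E'
from h import *
s=arm.get_state();w=cams.grab_frame("wrist");t=cams.grab_frame("top");cv2.imwrite("pics/w5.png",w);cv2.imwrite("pics/t5.png",t);np.save("w5.npy",np.r_[s["eef_pos"],s["ee_rot"]])
c=np.hstack([cv2.resize(w,(400,300)),cv2.resize(t[210:345,170:350],(400,300))]);cv2.imwrite("pics/c5.png",c)
E
```

```text
eef_pos: [0.5814, 0.006, 0.0819]
force: [1.7, 0.3, -0.2]
width: 0.0396
gripper_force: 0.0
eef_pos: [0.5527, -0.0608, 0.1228]
eef_pos: [0.5211, -0.1293, 0.1219]
eef_pos: [0.4904, -0.1967, 0.1214]
```

View pics/c5.png

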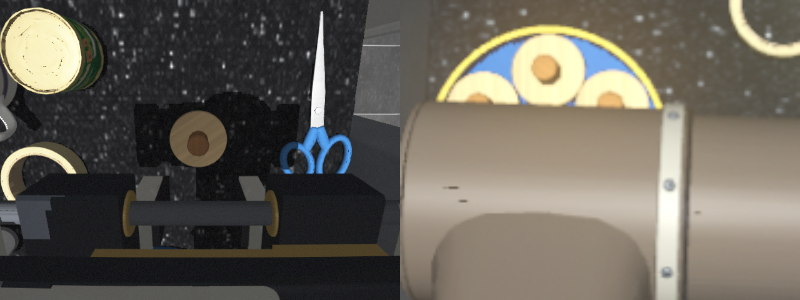

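The wrist view shows the loose lid at about (318,222) full-size, with its knob at (316,230). The scissor handles are at about (500,240). The arm blocks the top view of the tin.

Run:
```python
from h import *
v=np.load("w5.npy");s={"eef_pos":v[:3],"ee_rot":v[3:]};print(v)
h=cv2.cvtColor(cv2.imread("pics/w5.png"),cv2.COLOR_BGR2HSV)
w=cv2.inRange(h,(5,50,50),(25,255,255));w[:165]=0;w[280:]=0;w[:,:260]=0;w[:,375:]=0
c=max(cv2.findContours(w,cv2.RETR_EXTERNAL,cv2.CHAIN_APPROX_NONE)[0],key=cv2.contourArea)
P=ray("wrist",c,.016,s)[:,:2].astype(np.float32);print(cv2.minEnclosingCircle(P))
print(ray("wrist",[(447,250)],.01,s))
```

```text
[ 4.90360086e-01 -1.96718473e-01  1.21429648e-01  3.14143497e+00
  4.32585979e-05 -1.57251574e+00]
((0.4917890429496765, -0.19779258966445923), 0.03334863483905792)
[[ 0.39581686 -0.17572041  0.01      ]]
```

```bash
python3 -m handwheel '[[[0,-0.015,0.5,0,0,0,139],[0,-0.015,1,0,0,0,139]]]'|egrep 'eef|force'
python3 -m handwheel '[[[0,0,0.3,0,0,0,139],[0,0,0.555,0,0,0,139],[0,0,0.555,0,0,0,139]]]'|egrep 'eef|force'
python3 -m handwheel '[[[0,0,0,0,0,0,255],[0,0,0,0,0,0,255],[0,0,0,0,0,0,255],[0,0,0,0,0,0,255]]]' 25|egrep 'eef|force|wid'
python3 -m handwheel '[[[0,0,-0.2,0,0,0,255],[0,0,-0.6,0,0,0,255],[0,0,-1,0,0,0,255]]]'|egrep 'eef|force|wid'
```

```text
eef_pos: [0.4939, -0.1943, 0.041]
force: [0.1, 0.9, -0.4]
gripper_force: 0.0
eef_pos: [0.4919, -0.1943, -0.0044]
force: [-0.0, 0.5, -0.5]
gripper_force: 0.0
eef_pos: [0.4934, -0.195, -0.0021]
force: [-0.7, 2.8, 6.5]
width: 0.0219
gripper_force: 25.0
eef_pos: [0.4922, -0.1952, 0.0777]
force: [0.5, -0.3, -0.6]
width: 0.0224
gripper_force: 25.0
```

Run:
```python
from h import *
b=cams.grab_frame("scene");cv2.imwrite("pics/s6.png",b)
```

```text
(no output)
```

View pics/s6.png

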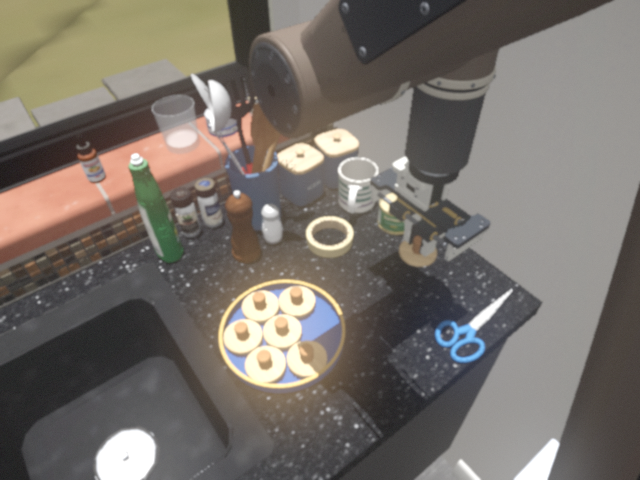

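The lid is held. The tin is fully visible in the scene view, with knob tops near (260,298), (297,293), (242,327), (282,325), (264,355) and (308,347). The gap is at about (330,320).

Run:
```python
from h import *
im=cv2.imread("pics/s6.png");h=cv2.cvtColor(im,cv2.COLOR_BGR2HSV)
for x,y in((260,298),(297,293),(242,327),(282,325),(264,355),(308,347)):print(h[y,x],h[y+5,x],h[y+9,x+12],end=' | ')
print()
k=cv2.inRange(h,(3,105,50),(18,255,235));
for x,y in((260,298),(297,293),(242,327),(282,325),(264,355),(308,350)):
    q=np.zeros_like(k);q[y-12:y+18,x-11:x+12]=k[y-12:y+18,x-11:x+12]
    c=max(cv2.findContours(q,cv2.RETR_EXTERNAL,cv2.CHAIN_APPROX_NONE)[0],key=cv2.contourArea)
    M=cv2.moments(c);m=(M['m10']/M['m00'],M['m01']/M['m00']);print(cv2.boundingRect(c),ray("scene",[m],.036)[0,:2].round(4))
b=cv2.inRange(h,(18,90,110),(32,255,255));q=np.zeros_like(b);q[270:400,210:355]=b[270:400,210:355]
ys,xs=np.nonzero(q);P=ray("scene",cv2.convexHull(np.c_[xs,ys].astype(np.float32)),.024)[:,:2]
A=np.c_[2*P,np.ones(len(P))]; s=np.linalg.lstsq(A,(P**2).sum(1),rcond=None)[0];print("rim",s[:2],np.sqrt(s[2]+s[0]**2+s[1]**2))
```

```text
[ 16  91 255] [ 17 101 174] [ 30  24 255] | [ 16  89 255] [ 16  98 172] [ 30  23 255] | [ 16  89 255] [ 16 101 214] [ 30  22 255] | [ 16  87 255] [ 17  95 182] [ 30  22 255] | [ 17  88 255] [ 16  92 249] [ 30  22 255] | [ 16  93 170] [ 16  95 172] [ 18  74 179] | Traceback (most recent call last):
  File "<stdin>", line 8, in <module>
ValueError: max() iterable argument is empty
```

Run:
```python
from h import *
im=cv2.imread("pics/s6.png");h=cv2.cvtColor(im,cv2.COLOR_BGR2HSV)
k=cv2.inRange(h,(10,83,50),(20,200,255))
for x,y in((260,298),(297,293),(242,327),(282,325),(264,355),(308,350)):
    q=np.zeros_like(k);q[y-12:y+18,x-11:x+12]=k[y-12:y+18,x-11:x+12]
    c=max(cv2.findContours(q,cv2.RETR_EXTERNAL,cv2.CHAIN_APPROX_NONE)[0],key=cv2.contourArea)
    M=cv2.moments(c);m=(M['m10']/M['m00'],M['m01']/M['m00']);print(cv2.boundingRect(c),ray("scene",[m],.036)[0,:2].round(4))
b=cv2.inRange(h,(18,90,110),(32,255,255));q=np.zeros_like(b);q[270:400,210:355]=b[270:400,210:355]
ys,xs=np.nonzero(q);P=ray("scene",cv2.convexHull(np.c_[xs,ys].astype(np.float32)),.024)[:,:2]
A=np.c_[2*P,np.ones(len(P))]; s=np.linalg.lstsq(A,(P**2).sum(1),rcond=None)[0];print("rim",s[:2],np.sqrt(s[2]+s[0]**2+s[1]**2))
```

```text
(253, 292, 13, 18) [0.61   0.0657]
(291, 288, 11, 17) [0.5794 0.0076]
(235, 323, 14, 17) [0.575  0.1225]
(275, 318, 13, 18) [0.5426 0.0642]
(258, 351, 14, 18) [0.5062 0.1209]
(299, 343, 15, 20) [0.4755 0.06  ]
rim [0.54653533 0.06239912] 0.10863361522747396
```

```bash
python3 -m handwheel '[[[-0.4,-0.04,0,0,0,0,255],[-0.824,-0.087,0,0,0,0,255]]]'|egrep 'eef|wid'
python3 -m handwheel '[[[-0.4,-0.04,0,0,0,0,255],[-0.824,-0.087,0,0,0,0,255]]]'|egrep 'eef|wid'
python3 -m handwheel '[[[-0.4,-0.04,0,0,0,0,255],[-0.824,-0.087,0,0,0,0,255],[-0.824,-0.087,0,0,0,0,255],[-0.824,-0.087,0,0,0,0,255]]]'|egrep 'eef|rot|wid|force'
python3 -m handwheel '[[[0,0,0.3,0,0,0,255],[0,0,0.6,0,0,0,255],[0,0,0.6,0,0,0,255],[0,0,0.6,0,0,0,255]]]'|egrep 'eef|rot|wid|force'
```

```text
eef_pos: [0.4995, -0.1288, 0.0772]
width: 0.0222
eef_pos: [0.5063, -0.0624, 0.077]
width: 0.0225
eef_pos: [0.5131, 0.0025, 0.0768]
ee_rot: [3.141, -0.0, -1.569]
force: [-0.5, -0.1, -0.7]
width: 0.022
gripper_force: 25.0
eef_pos: [0.5138, 0.0022, 0.0296]
ee_rot: [-3.141, -0.0, -1.57]
force: [0.1, -0.4, -0.8]
width: 0.0223
gripper_force: 25.0
```

```bash
python3 -m handwheel '[[[0,0,0.08,0,0,0,255],[0,0,0.14,0,0,0,255],[0,0,0.14,0,0,0,255]]]'|egrep 'eef|force'
python3 -m handwheel '[[[0,0,0.05,0,0,0,255],[0,0,0.05,0,0,0,255]]]'|egrep 'eef|force'
python3 -m handwheel '[[[0,0,0.05,0,0,0,255],[0,0,0.05,0,0,0,255]]]'|egrep 'eef|rot|force'
```

```text
eef_pos: [0.5131, 0.0026, 0.0175]
force: [-0.2, 0.3, -0.8]
gripper_force: 25.0
eef_pos: [0.5132, 0.0026, 0.0135]
force: [0.1, -0.9, -0.8]
gripper_force: 25.0
eef_pos: [0.5131, 0.0026, 0.0094]
ee_rot: [3.141, -0.0, -1.57]
force: [-0.9, -0.5, 0.0]
gripper_force: 25.0
```

```bash
python3 -m handwheel '[[[0,0,0.04,0,0,0,255],[0,0,0.04,0,0,0,255]]]'|egrep 'eef|force'
python3 -m handwheel '[[[0,0,0.03,0,0,0,255],[0,0,0.03,0,0,0,255]]]'|egrep 'eef|force'
python3 -m handwheel '[[[0,0,0.02,0,0,0,255],[0,0,0.02,0,0,0,255]]]'|egrep 'eef|rot|force'
```

```text
eef_pos: [0.5132, 0.0026, 0.0063]
force: [0.8, 0.2, -1.3]
gripper_force: 25.0
eef_pos: [0.5133, 0.0026, 0.004]
force: [0.4, -0.3, -0.5]
gripper_force: 25.0
eef_pos: [0.5133, 0.0027, 0.0024]
ee_rot: [3.141, -0.0, -1.57]
force: [0.1, -0.0, -0.6]
gripper_force: 25.0
```

```bash
python3 -m handwheel '[[[0,0,0.01,0,0,0,255],[0,0,0.01,0,0,0,255]]]'|egrep 'eef|force'
python3 -m handwheel '[[[0,0,0.01,0,0,0,255],[0,0,0.01,0,0,0,255]]]'|egrep 'eef|force'
```

```text
eef_pos: [0.5134, 0.0027, 0.002]
force: [-0.7, -0.3, 2.5]
gripper_force: 25.0
eef_pos: [0.5134, 0.0027, 0.0018]
force: [-5.0, 0.7, 10.7]
gripper_force: 25.0
```

It seated on the floor at the expected height. I'll release, retreat and check.

```bash
python3 -m handwheel '[[[0,0,-0.01,0,0,0,255],[0,0,-0.01,0,0,0,139],[0,0,-0.01,0,0,0,139],[0,0,-0.01,0,0,0,139]]]'|egrep 'eef|force|wid'
python3 -m handwheel '[[[0,0,-0.3,0,0,0,139],[0,0,-0.7,0,0,0,139],[0,0,-1,0,0,0,139]]]'|egrep 'eef|force'
python3 -m handwheel '[[[0.4,0,-0.4,0,0,0,139],[0.9,0,-0.5,0,0,0,139]]]'|egrep 'eef'
python3 -m handwheel '[[[0.5,0,0,0,0,0,139],[1,0,0,0,0,0,139]]]'|egrep 'eef'
python3 -m handwheel '[[[0.5,0,0,0,0,0,139],[1,0,0,0,0,0,139],[1,0,0,0,0,0,139]]]'|egrep 'eef'
python3 - <<'E'
from h import *
im=cams.grab_frame("scene");cv2.imwrite("pics/s7.png",im);cv2.imwrite("pics/c7.png",cv2.resize(im[262:397,200:380],(800,600),interpolation=cv2.INTER_CUBIC))
E
```

```text
eef_pos: [0.5134, 0.0027, 0.0016]
force: [-0.0, 0.0, 0.5]
width: 0.0393
gripper_force: 0.0
eef_pos: [0.5136, 0.0027, 0.0829]
force: [-0.8, -0.2, -0.9]
gripper_force: 0.0
eef_pos: [0.5149, -0.0694, 0.1241]
eef_pos: [0.5135, -0.1505, 0.122]
eef_pos: [0.5132, -0.2315, 0.1213]
```

View pics/c7.png

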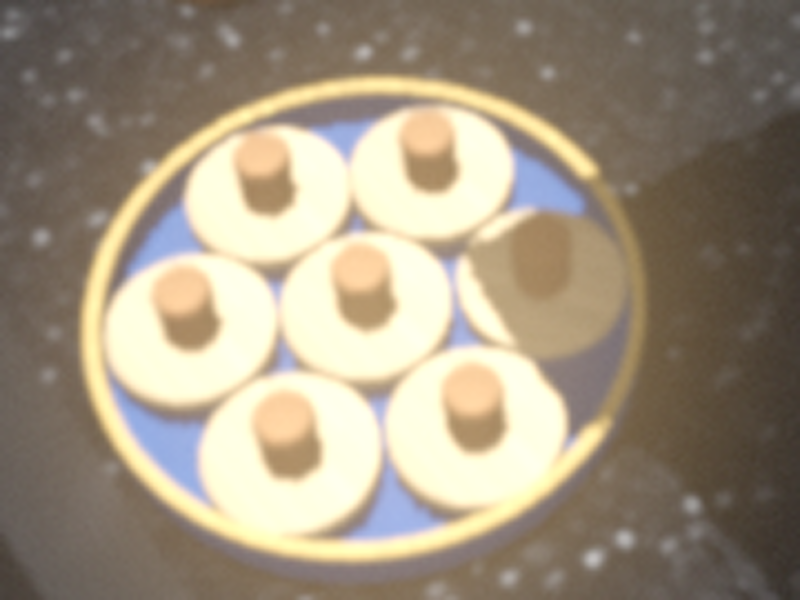

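All seven lids lie flat in one layer with knobs up. The new one is at crop (542,280), with small even gaps to its neighbours. I'm handing in.

```bash
python3 -c "
from station import arm
print(arm.job_done(), arm.get_state()['t'])"
```

```text
the job is handed in; nothing more can be done
the job is handed in; nothing more can be done
```

All seven lids lie flat in one layer in the tin, knobs up, in the last camera view, and the job is handed in; no verdict was shown, and the first grasp closed above the knob because the fingertips sit about 30 mm higher than the stated TCP.

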